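# Index the pulley and lock the fixture

### The job

The blue crank pulley on the indexing fixture is out of position: with a fingertip, push one of the wheel's arms round counterclockwise (seen from above) until the flat pointer points at the index post. Then push the clamp lever counterclockwise as far as it goes, leaving the pointer pointing at the post. Push only; leave the socket, the hammer and the bottle where they are.

Things in the scene. Friction and masses are not known exactly. Their poses are not given: they have to be found in the camera images.
- fixture: Fixed indexing fixture; origin on the wheel's axis at table height, its y axis points from there to the index post, z up. Its grey bed is 18 mm high, 180 mm along x (centred) and spans y -225 to +160 mm. Free space under the wheel's arms outside the pulley, down to the bed. The wheel's pulley is dark blue, 120 mm across, top 74 mm above the table; over it a steel hub 40 mm across, top at 117 mm.
- wheel_axis (a point): Fixed point on the wheel's vertical axis, 98 mm above the table, mid-height of its three level arms, 120 degrees apart: one flat steel pointer (22 mm wide, 10 mm thick, arrow point 118 mm from the axis) and two round rods 12 mm thick ending in 24 mm black balls centred 122 mm from the axis.
- wheel (a joint): Angle of the wheel, rad, growing counterclockwise seen from above; 0 when the pointer points at the post. Starts at -1.9 to -0.5; can go on to +1.2 and be pushed back. Stiff (0.14 N m, about 1.6 N at 90 mm from the axis), stays where it is left.
- pointer_tip (a point): The arrow point of the flat pointer, 118 mm from the wheel's axis, 98 mm above the table; turns with the wheel. When it points at the post it is 21 mm short of index_mark, in line with it and the axis.
- index_mark (a point): Tip of the index post, a fixed upright steel blade 14 mm wide, 12 mm deep, with a roof-shaped top 95 mm above the table, standing 139 mm from the wheel's axis just outside the pointer's circle.
- lever_axis (a point): Fixed point on the clamp lever's vertical axis, 95 mm above the table, at x +30, y -190 mm of the fixture. The lever's steel boss (26 mm across, top at 104 mm) sits on a grey block 44 mm square, top at 80 mm, at the end of the bed away from the index post.
- lever_end (a point): Centre of the 24 mm black ball at the end of the clamp lever, 83 mm from the lever's axis, 95 mm above the table. Between boss and ball the lever is a level round rod 12 mm thick. Turns with the lever.
- clamp (a joint): Angle of the clamp lever, rad. It grows as the lever turns counterclockwise seen from above, its end swinging away from the wheel. Starts at 0 to 0.4 (open); the stop (clamped) is at 1.4. Stiff (0.10 N m, about 2 N half-way along), stays where it is left.
- socket: Bystander: dark steel impact socket standing loose on the table beside the bed, 38 mm across, 75 mm tall. Origin at the centre of its underside.
- hammer: Bystander: hammer, 270 mm long, lying loose on the table on the far side of the bed. Origin under its middle; it lies along its own x axis.
- bottle: Bystander: closed bottle with a yellow cap standing loose on the table beyond the index post, 68 mm across, 170 mm tall. Origin at the centre of its underside.

How it is judged (in metres and radians):
On the way, in this order (a step that is already met when the one before it is completed fails the run):
1. the pointer points at the index post while the clamp lever is still open (horizontal distance between pointer_tip and index_mark below 0.0225 m and value of joint clamp below 0.7 rad), for 0.3 s.
2. the clamp lever has been pushed to its stop (value of joint clamp above 1.25 rad), for 0.2 s.
At the end, for the whole second after the job is handed in: The pointer's tip lies within 22.5 mm of the post's tip, seen from above (21 mm when exactly in line, so about 7 mm to either side), the clamp lever is at 1.25 rad or more (its stop is at 1.4), and socket, hammer and bottle are within 15 mm of where they stood (horizontal distance between pointer_tip and index_mark below 0.0225 m and value of joint clamp above 1.25 rad and distance of each of socket, hammer, bottle from where it was at the start of the episode below 0.015 m); the robot touches nothing.
It fails at once if the socket is lifted or moved by more than 15 mm (distance of socket from where it was at the start of the episode above 0.015 m).
It fails at once if the hammer is lifted or moved by more than 15 mm (distance of hammer from where it was at the start of the episode above 0.015 m).
It fails at once if the bottle is lifted or moved by more than 15 mm (distance of bottle from where it was at the start of the episode above 0.015 m).
It also fails if it takes over 56 s, if anything falls off the work surface, if the arm or the gripper's body presses on something with over 40 N, if the wrist force passes 120 N, or if a joint passes its speed limit or range.

### The arm

A 6-joint arm with a two-finger parallel gripper is mounted at the origin on the work surface. World frame = base frame: x ahead of the robot, y to its left, z up, the work surface at z = 0. Lengths are in mm, angles in rad, forces in N, time in s.
With the tool pointing down it reaches from about 275 to 1000 mm from the base axis. Payload 8.4 kg.
Tool frame: the origin (TCP) lies midway between the tips of the shut fingers; the grasp point (between the pads) lies 19 mm behind it; z points along the fingers, y is the line along which they close (so a half turn about z gives the same grasp; the last joint's range is limited). The gripper opens to 85 mm and grips with 20 to 120 N. Pads are 22 mm wide; open, the fingers measure 114 mm over their backs; the gripper's body (76 mm by 85 mm) begins 54 mm behind the grasp point. The pads swing forward as they close: fully open they stand 13 mm farther back than shut.
Start: joints at [1.228, 0.353, 1.633, -0, 1.155, -0.002], TCP at [208.899, 589.058, 231.281] pointing down, gripper open.
Joint ranges: [-2.63, 2.63], [-0.92, 2.1], [0.06, 2.66], [-1.3, 4.44], [0, 2.69], [-3.02, 3.02]. Speed limits (rad/s): [2.22, 2.22, 2.79, 3.14, 3.14, 3.14].

### API

Orientations are given as [roll, pitch, yaw] about the fixed x, y, z axes, in that order (R = Rz(yaw) Ry(pitch) Rx(roll)).
In Python, from rig import * gives the robot as it stands.
- The arm moves only by the shell command python3 -m jog 'ROWS' [FORCE]. ROWS is JSON, a list of rows, each an object of numbers: "x", "y", "z": the shift along the tool's x, y, z in cm; "spin": the turn about the tool's z in rad; "grip": the closure, from 0 (fully open) to 1 (shut). In form: [{"x": .., "y": .., "z": .., "spin": .., "grip": ..}, ...]. A call has 1 to 20 rows; each row shifts and turns the commanded pose from where the row before left it, along the tool's axes as they then stand; what a row does not reach is not made up. A row lasts 1/12 s, in which the tool goes at most 41.7 mm and 7.16 degrees, less where a joint would pass 70% of its speed; a pose out of reach is approached as far as the arm can. A call with a gripper value outside its range is refused whole. The fingers move at their own pace and stop on an object; FORCE is the grip in N (left out, the last holds). Time passes only in rows, so rows that do not move let the fingers close. It gives the time, the measured TCP pose, the force, the opening and the grip force at its end, in the units of the state.
- sense(): the state, without advancing time (a new reading comes with each control period).
- grab_frame(name): name is "scene" or "top" or "wrist"; returns a dict with "pixels" (480x640x3 uint8, blue, green, red), "camera_matrix" (3x3 intrinsics, pixels), "rvec" (rotation vector, rad) and "tvec" (3), from world to camera coordinates, as OpenCV has them; the wrist camera has in their place "T_tool_cam" (4x4, takes a point from camera to tool coordinates, whose origin is the TCP and whose axes are the flange's). Camera axes: x right, y down, z forward; pixel columns grow to the right and rows downward; lengths in mm; the calibration is good to about 2 mm. A picture is of the moment at which its call begins: read the wrist's pose just before it. There is no depth.
- sign_off(): hands the job in; it is judged then, once.
The state is a dict: "clock": time; "qpos": joint angles; "qvel": joint speeds; "joint_efforts": joint torques, N m; "eef_pos": TCP position; "tcp_rot": TCP orientation; "contact_force": force on the tool from outside, world axes, zero at the start; "wrist_torque": the same for the moment, N m; "opening": opening from 0.0 (shut) to 1.0 (fully open); "grasp_force": force on a finger pad.
Only numpy, scipy, OpenCV 4.12 (cv2) and the standard library are available. Lean on these libraries where they do the work, as an engineer would, in place of code of your own. Each camera call takes 0.05 s, during which the arm holds its last target. There are 200 camera calls.

## Working session

There is one attempt and no reset: what is moved stays moved. The work goes in short steps, Python scripts to look and compute and a shell command to move; the robot and the scene stay as the last step left them, time stands still between calls to the robot, and variables do not carry over. Pictures are saved under pics/ and viewed, at most 10 in all, crops included, and the job is handed in when it is done.

```bash
mkdir -p pics; python3 - <<'E'
from rig import *
import cv2
s=sense(); print(s["clock"],s["eef_pos"],s["tcp_rot"],s["opening"])
for n in("top","scene"):
    f=grab_frame(n); cv2.imwrite(f"pics/{n}0.png",f["pixels"]); print(n,f["camera_matrix"],f["rvec"],f["tvec"])
E
```

```text
0.0 [208.72986934 588.61768641 230.58716139] [-3.14025124e+00 -1.36707925e-05  2.80083463e+00] 1.0006106326163329
top [[441.06889988   0.         315.71904923]
 [  0.         441.06889988 242.21842912]
 [  0.           0.           1.        ]] [ 2.19571972 -2.21263882  0.12675464] [107.86822633 575.82644718 906.52065769]
scene [[454.01105378   0.         316.86530783]
 [  0.         454.01105378 242.61164324]
 [  0.           0.           1.        ]] [ 2.28665016  1.09169917 -0.38135195] [-445.24991267 -234.7134981  1055.26514302]
```

View pics/top0.png

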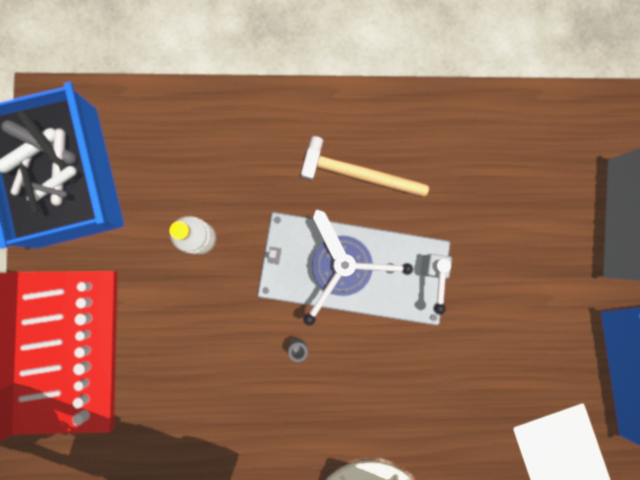

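View pics/scene0.png

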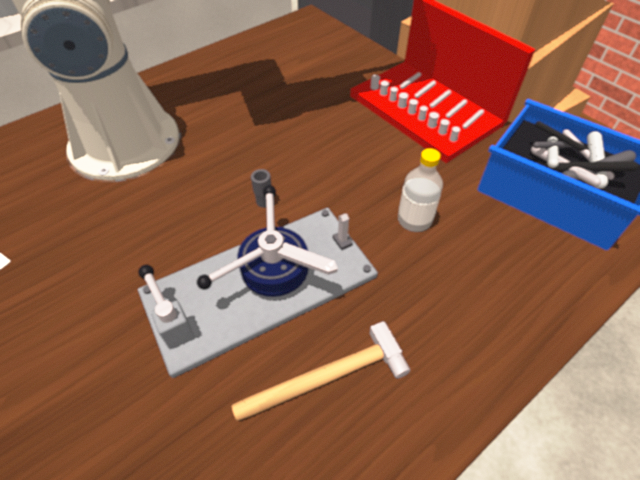

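Top view: the hub is at (345,265), the pointer tip at (318,212), the balls at (407,268) and (309,320). The post is at (272,254), the lever boss at (442,265) and its ball at (440,308). The socket is at (298,350), the bottle cap at (179,231), and the hammer is on the far side.

```bash
cat > h.py <<'E'
import numpy as np, cv2
def back(f,uv,z):
    R=cv2.Rodrigues(np.array(f["rvec"],float))[0]; t=np.array(f["tvec"],float).ravel()
    d=R.T@np.linalg.inv(f["camera_matrix"])@np.array([*uv,1.]); c=-R.T@t
    return (c+d*(z-c[2])/d[2])[:2]
E
python3 - <<'E'
from rig import *; from h import *
f=grab_frame("top")
P={k:back(f,uv,z) for k,uv,z in [("hub",(345,265),117),("tip",(318,212),98),("b1",(407,268),98),("b2",(309,320),98),("post",(272,254),95),("boss",(442,265),104),("lend",(440,308),95),("socket",(298,350),75),("cap",(179,231),170),("hamR",(428,190),20),("hamL",(306,177),25),("cTL",(272,213),18),("cTR",(450,241),18),("cBR",(438,324),18),("cBL",(260,297),18)]}
h=P["hub"]
y=P["post"]-h; a0=np.arctan2(y[1],y[0])
for k,p in P.items():
    d=p-h; print(k,p.round(),"r",np.hypot(*d).round(),"ang-post deg",np.degrees((np.arctan2(d[1],d[0])-a0+np.pi)%(2*np.pi)-np.pi).round(1))
print("post dir",np.degrees(a0))
e=P["lend"]-P["boss"];print("lever len",np.hypot(*e),"dir",np.degrees(np.arctan2(e[1],e[0])))
for a,b in(("cTL","cTR"),("cBL","cBR")):
    e=P[a]-P[b];print("edge dir",np.degrees(np.arctan2(e[1],e[0])),np.hypot(*e))
E
```

```text
hub [526.  53.] r 0.0 ang-post deg -80.6
tip [629. 102.] r 114.0 ang-post deg -55.3
b1 [520. -69.] r 122.0 ang-post deg -173.6
b2 [423. 121.] r 123.0 ang-post deg 66.0
post [549. 191.] r 139.0 ang-post deg 0.0
boss [ 525. -135.] r 188.0 ang-post deg -171.0
lend [ 443. -132.] r 203.0 ang-post deg 165.0
socket [364. 142.] r 185.0 ang-post deg 70.7
cap [587. 347.] r 300.0 ang-post deg -2.2
hamR [ 687. -138.] r 249.0 ang-post deg -130.6
hamL [714. 123.] r 200.0 ang-post deg -60.2
cTL [639. 195.] r 181.0 ang-post deg -29.1
cTR [ 578. -183.] r 241.0 ang-post deg -158.4
cBR [ 403. -151.] r 239.0 ang-post deg 158.3
cBL [464. 220.] r 178.0 ang-post deg 29.9
post dir 80.64990041311165
lever len 82.58698396886261 dir 177.62041515490927
edge dir 80.7746969098331 382.2339961729106
edge dir 80.7585557491626 376.24866253205585
```

The measurements agree with the given sizes: ball radii 122 and 123 mm, post at 139 mm, lever 82.6 mm. The wheel is at about -54°. I'll push the rod on the robot's right (b1) from its near side, with the fingers shut. First I spin the tool and close the fingers, then travel.

```bash
python3 -m jog '[{"spin":0.117,"grip":1},{"spin":0.117,"grip":1},{"spin":0.117,"grip":1},{"spin":0.117,"grip":1},{"spin":0.117,"grip":1},{"spin":0.117,"grip":1},{"spin":0.117,"grip":1},{"spin":0.117,"grip":1},{"spin":0.117,"grip":1},{"spin":0.117,"grip":1},{"spin":0.117,"grip":1}]' 40
python3 -m jog '[{"x":-3,"y":1.5,"grip":1},{"x":-3,"y":1.5,"grip":1},{"x":-3,"y":1.5,"grip":1},{"x":-3,"y":1.5,"grip":1},{"x":-3,"y":1.5,"grip":1},{"x":-3,"y":1.5,"grip":1},{"x":-3,"y":1.5,"grip":1},{"x":-3,"y":1.5,"grip":1},{"x":-3,"y":1.5,"grip":1},{"x":-3,"y":1.5,"grip":1},{"x":-3,"y":1.5,"grip":1},{"x":-3,"y":1.5,"grip":1},{"x":-3,"y":1.5,"grip":1},{"x":-3,"y":1.5,"grip":1},{"x":-3,"y":1.5,"grip":1},{"x":-3,"y":1.5,"grip":1},{"x":-3,"y":1.5,"grip":1},{"x":-3,"y":1.5,"grip":1},{"x":-3,"y":1.5,"grip":1},{"grip":1}]'
```

```text
schema error: expected keys x, y, z, spin, grip
schema error: expected keys x, y, z, spin, grip
```

```bash
python3 -m jog '[{"x":0,"y":0,"z":0,"spin":0.117,"grip":1},{"x":0,"y":0,"z":0,"spin":0.117,"grip":1},{"x":0,"y":0,"z":0,"spin":0.117,"grip":1},{"x":0,"y":0,"z":0,"spin":0.117,"grip":1},{"x":0,"y":0,"z":0,"spin":0.117,"grip":1},{"x":0,"y":0,"z":0,"spin":0.117,"grip":1},{"x":0,"y":0,"z":0,"spin":0.117,"grip":1},{"x":0,"y":0,"z":0,"spin":0.117,"grip":1},{"x":0,"y":0,"z":0,"spin":0.117,"grip":1},{"x":0,"y":0,"z":0,"spin":0.117,"grip":1},{"x":0,"y":0,"z":0,"spin":0.117,"grip":1}]' 40
python3 -m jog '[{"x":-3,"y":1.5,"z":0,"spin":0,"grip":1},{"x":-3,"y":1.5,"z":0,"spin":0,"grip":1},{"x":-3,"y":1.5,"z":0,"spin":0,"grip":1},{"x":-3,"y":1.5,"z":0,"spin":0,"grip":1},{"x":-3,"y":1.5,"z":0,"spin":0,"grip":1},{"x":-3,"y":1.5,"z":0,"spin":0,"grip":1},{"x":-3,"y":1.5,"z":0,"spin":0,"grip":1},{"x":-3,"y":1.5,"z":0,"spin":0,"grip":1},{"x":-3,"y":1.5,"z":0,"spin":0,"grip":1},{"x":-3,"y":1.5,"z":0,"spin":0,"grip":1},{"x":-3,"y":1.5,"z":0,"spin":0,"grip":1},{"x":-3,"y":1.5,"z":0,"spin":0,"grip":1},{"x":-3,"y":1.5,"z":0,"spin":0,"grip":1},{"x":-3,"y":1.5,"z":0,"spin":0,"grip":1},{"x":-3,"y":1.5,"z":0,"spin":0,"grip":1},{"x":-3,"y":1.5,"z":0,"spin":0,"grip":1},{"x":-3,"y":1.5,"z":0,"spin":0,"grip":1},{"x":-3,"y":1.5,"z":0,"spin":0,"grip":1},{"x":-3,"y":1.5,"z":0,"spin":0,"grip":1},{"x":0,"y":0,"z":0,"spin":0,"grip":1}]'
```

```text
clock: 1.07
eef_pos: [208.8, 588.9, 231.0]
tcp_rot: [-3.141, 0.001, 1.508]
contact_force: [0.5, 0.2, -0.3]
opening: 0.004
grasp_force: 0.0
clock: 2.73
eef_pos: [463.0, -0.5, 231.5]
tcp_rot: [3.14, 0.002, 1.511]
contact_force: [-0.1, -0.8, -0.6]
opening: 0.001
grasp_force: 0.0
```

```bash
python3 -m jog '[{"x":-1.6,"y":0.7,"z":0,"spin":0,"grip":1},{"x":-1.6,"y":0.7,"z":0,"spin":0,"grip":1},{"x":0,"y":0,"z":3,"spin":0,"grip":1},{"x":0,"y":0,"z":3,"spin":0,"grip":1},{"x":0,"y":0,"z":3,"spin":0,"grip":1},{"x":0,"y":0,"z":3,"spin":0,"grip":1},{"x":0,"y":0,"z":2,"spin":0,"grip":1},{"x":0,"y":0,"z":0.9,"spin":0,"grip":1},{"x":0,"y":0,"z":0,"spin":0,"grip":1},{"x":0,"y":0,"z":0,"spin":0,"grip":1}]'
python3 - <<'E'
from rig import *; import cv2
f=grab_frame("top"); cv2.imwrite("pics/t1.png",f["pixels"][180:360,220:480].repeat(3,0).repeat(3,1))
E
```

```text
clock: 3.57
eef_pos: [473.3, -28.8, 82.6]
tcp_rot: [-3.141, -0.0, 1.514]
contact_force: [0.2, -0.6, 0.6]
opening: 0.001
grasp_force: 0.0
```

View pics/t1.png

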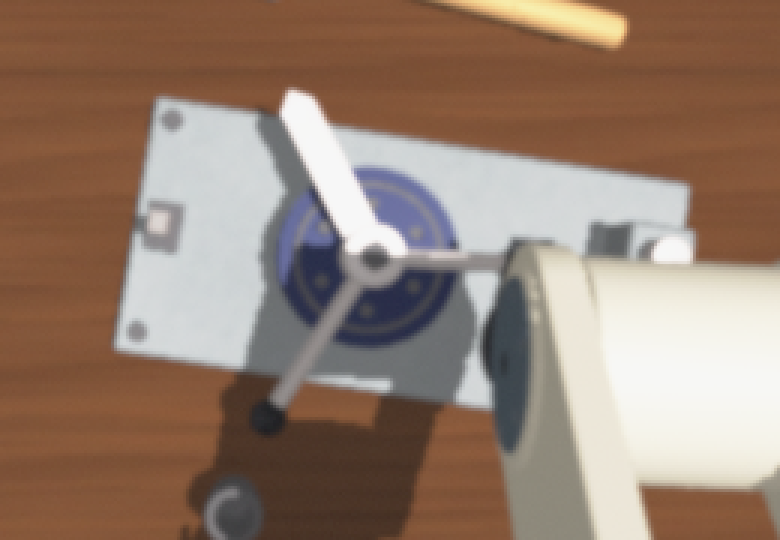

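The fingertip is down beside the rod with no contact. The pointer tip is at full-frame (317,211), so the wheel hasn't moved. Advancing to contact and starting the arc.

```bash
python3 -m jog '[{"x":0,"y":0.9,"z":0,"spin":0,"grip":1},{"x":0,"y":0.9,"z":0,"spin":0,"grip":1},{"x":0,"y":0.4,"z":0,"spin":0,"grip":1},{"x":0,"y":0.4,"z":0,"spin":0,"grip":1},{"x":-0.09,"y":0.45,"z":0,"spin":-0.0524,"grip":1},{"x":-0.09,"y":0.45,"z":0,"spin":-0.0524,"grip":1},{"x":-0.09,"y":0.45,"z":0,"spin":-0.0524,"grip":1},{"x":-0.09,"y":0.45,"z":0,"spin":-0.0524,"grip":1},{"x":-0.09,"y":0.45,"z":0,"spin":-0.0524,"grip":1},{"x":-0.09,"y":0.45,"z":0,"spin":-0.0524,"grip":1},{"x":-0.09,"y":0.45,"z":0,"spin":-0.0524,"grip":1},{"x":-0.09,"y":0.45,"z":0,"spin":-0.0524,"grip":1},{"x":-0.09,"y":0.45,"z":0,"spin":-0.0524,"grip":1},{"x":-0.09,"y":0.45,"z":0,"spin":-0.0524,"grip":1},{"x":0,"y":0,"z":0,"spin":0,"grip":1},{"x":0,"y":0,"z":0,"spin":0,"grip":1}]'
cat >> h.py <<'E'
def look(name):
    from rig import grab_frame,sense
    f=grab_frame("top"); im=f["pixels"]; cv2.imwrite(f"pics/{name}.png",im[180:360,220:480].repeat(3,0).repeat(3,1))
    return f,sense()
E
python3 - <<'E'
from h import *
f,s=look("t2"); p=s["eef_pos"][:2]-np.array([526,53]); print(np.hypot(*p),np.degrees(np.arctan2(p[1],p[0]))%360)
E
```

```text
clock: 4.95
eef_pos: [544.7, -31.3, 82.3]
tcp_rot: [3.141, 0.0, 2.036]
contact_force: [-0.5, 0.0, -0.2]
opening: 0.002
grasp_force: 0.0
86.32012355920561 282.36746566887257
```

View pics/t2.png

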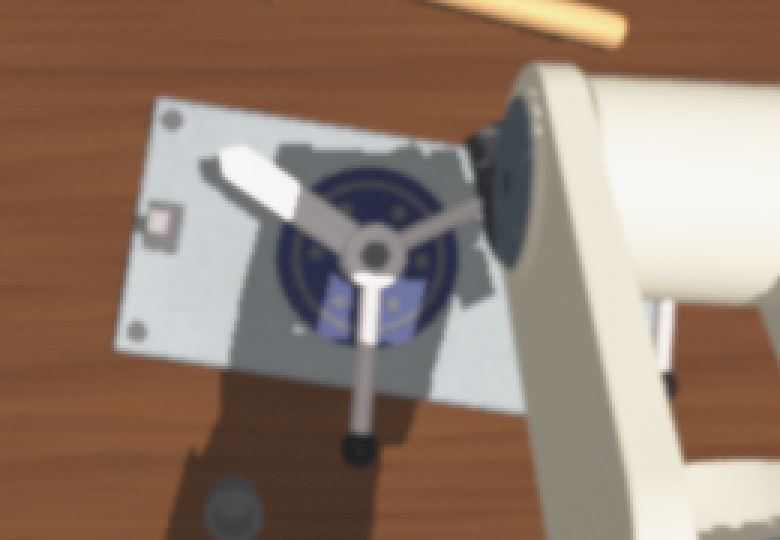

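It is working: the pointer tip is now at crop (221,152), full frame (293.7,230.7), and ball b2 is at crop (359,449). Computing the remaining angle.

```bash
python3 - <<'E'
from rig import *; from h import *
f=grab_frame("top")
for c,off in(((221,152),0),((359,449),120)):
    d=back(f,(220+c[0]/3,180+c[1]/3),98)-np.array([526,53]); print(np.hypot(*d),80.7-(np.degrees(np.arctan2(d[1],d[0]))-off))
E
```

```text
117.19109879097921 25.76662854302667
121.92656140791203 25.36996561243471
```

```bash
python3 -m jog '[{"x":-0.09,"y":0.45,"z":0,"spin":-0.0524,"grip":1},{"x":-0.09,"y":0.45,"z":0,"spin":-0.0524,"grip":1},{"x":-0.09,"y":0.45,"z":0,"spin":-0.0524,"grip":1},{"x":-0.09,"y":0.45,"z":0,"spin":-0.0524,"grip":1},{"x":-0.09,"y":0.45,"z":0,"spin":-0.0524,"grip":1},{"x":-0.09,"y":0.45,"z":0,"spin":-0.0524,"grip":1},{"x":-0.06,"y":0.3,"z":0,"spin":-0.035,"grip":1},{"x":-0.06,"y":0.3,"z":0,"spin":-0.035,"grip":1},{"x":-0.06,"y":0.3,"z":0,"spin":-0.035,"grip":1},{"x":0,"y":0,"z":0,"spin":0,"grip":1},{"x":0,"y":0,"z":0,"spin":0,"grip":1}]'
python3 - <<'E'
from h import *
look("t3")
E
```

```text
clock: 5.97
eef_pos: [577.0, -15.2, 82.3]
tcp_rot: [-3.142, -0.0, 2.456]
contact_force: [0.8, 0.3, 0.6]
opening: 0.001
grasp_force: 0.0
```

View pics/t3.png

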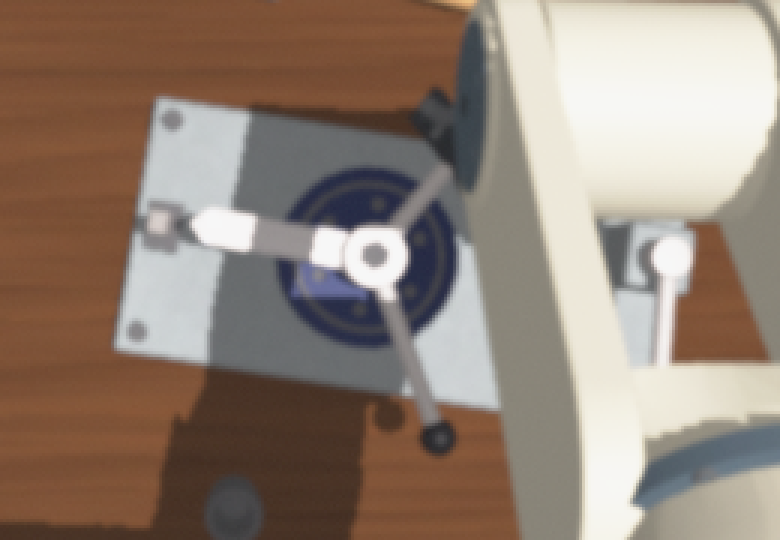

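The pointer tip is at crop (190,226), the post at (158,222) and ball b2 at (438,438), so the pointer looks almost in line.

```bash
python3 - <<'E'
from rig import *; from h import *
f=grab_frame("top"); g=lambda c,z: back(f,(220+c[0]/3,180+c[1]/3),z)
h=g((375,256),117);print(h)
for c,off,z in(((190,226),0,98),((438,438),120,98),((158,222),0,95)):
    d=g(c,z)-h; print(np.hypot(*d),np.degrees(np.arctan2(d[1],d[0]))-off)
E
```

```text
[525.74394324  53.13616559]
117.52036800609724 79.99667140800935
122.01510590639401 -280.6176637012052
138.1471666147998 80.31231324952257
```

The pointer is within about 1° of the post. Backing off, lifting, turning the tool and moving beside the lever.

```bash
python3 -m jog '[{"x":0,"y":-1.2,"z":0,"spin":0,"grip":1},{"x":0,"y":-1.3,"z":0,"spin":0,"grip":1},{"x":0,"y":0,"z":-2,"spin":0,"grip":1},{"x":0,"y":0,"z":-2.5,"spin":0,"grip":1},{"x":0,"y":0,"z":-2.5,"spin":0,"grip":1},{"x":0,"y":0,"z":0,"spin":0.116,"grip":1},{"x":0,"y":0,"z":0,"spin":0.116,"grip":1},{"x":0,"y":0,"z":0,"spin":0.116,"grip":1},{"x":0,"y":0,"z":0,"spin":0.116,"grip":1},{"x":0,"y":0,"z":0,"spin":0.116,"grip":1},{"x":0,"y":0,"z":0,"spin":0.116,"grip":1},{"x":0,"y":0,"z":0,"spin":0.116,"grip":1},{"x":0,"y":0,"z":0,"spin":0.116,"grip":1},{"x":-1.8,"y":-2.05,"z":0,"spin":0,"grip":1},{"x":-1.8,"y":-2.05,"z":0,"spin":0,"grip":1},{"x":-1.8,"y":-2.05,"z":0,"spin":0,"grip":1},{"x":-1.8,"y":-2.05,"z":0,"spin":0,"grip":1},{"x":0,"y":0,"z":0,"spin":0,"grip":1},{"x":0,"y":0,"z":0,"spin":0,"grip":1}]'
```

```text
clock: 7.65
eef_pos: [474.6, -104.5, 152.3]
tcp_rot: [-3.141, 0.0, 1.526]
contact_force: [1.0, -0.3, -0.2]
opening: -0.002
grasp_force: 0.0
```

```bash
python3 -m jog '[{"x":0,"y":0,"z":2.5,"spin":0,"grip":1},{"x":0,"y":0,"z":2.5,"spin":0,"grip":1},{"x":0,"y":0,"z":2,"spin":0,"grip":1},{"x":0,"y":0,"z":0,"spin":0,"grip":1},{"x":-0.7,"y":0,"z":0,"spin":0,"grip":1},{"x":-0.5,"y":0,"z":0,"spin":0,"grip":1},{"x":-0.3,"y":0,"z":0,"spin":0,"grip":1},{"x":0,"y":0,"z":0,"spin":0,"grip":1},{"x":0,"y":0,"z":0,"spin":0,"grip":1}]'
python3 -m jog '[{"x":-0.35,"y":-0.11,"z":0,"spin":-0.07,"grip":1},{"x":-0.35,"y":-0.11,"z":0,"spin":-0.07,"grip":1},{"x":-0.35,"y":-0.11,"z":0,"spin":-0.07,"grip":1},{"x":-0.35,"y":-0.11,"z":0,"spin":-0.07,"grip":1},{"x":-0.35,"y":-0.11,"z":0,"spin":-0.07,"grip":1},{"x":-0.35,"y":-0.11,"z":0,"spin":-0.07,"grip":1},{"x":-0.35,"y":-0.11,"z":0,"spin":-0.07,"grip":1},{"x":-0.35,"y":-0.11,"z":0,"spin":-0.07,"grip":1},{"x":-0.35,"y":-0.11,"z":0,"spin":-0.07,"grip":1},{"x":-0.35,"y":-0.11,"z":0,"spin":-0.07,"grip":1},{"x":-0.35,"y":-0.11,"z":0,"spin":-0.07,"grip":1},{"x":-0.35,"y":-0.11,"z":0,"spin":-0.07,"grip":1},{"x":-0.35,"y":-0.11,"z":0,"spin":-0.07,"grip":1},{"x":0,"y":0,"z":0,"spin":0,"grip":1}]'
python3 - <<'E'
from h import *
from rig import grab_frame
look("t4")
cv2.imwrite("pics/s4.png",grab_frame("scene")["pixels"])
E
```

```text
clock: 8.4
eef_pos: [476.5, -118.7, 83.2]
tcp_rot: [3.14, 0.0, 1.529]
contact_force: [-0.5, -0.3, 0.4]
opening: -0.002
grasp_force: 0.0
clock: 9.57
eef_pos: [479.8, -164.5, 82.8]
tcp_rot: [3.141, 0.001, 2.442]
contact_force: [-0.0, -0.9, -0.4]
opening: 0.0
grasp_force: 0.0
```

View pics/s4.png

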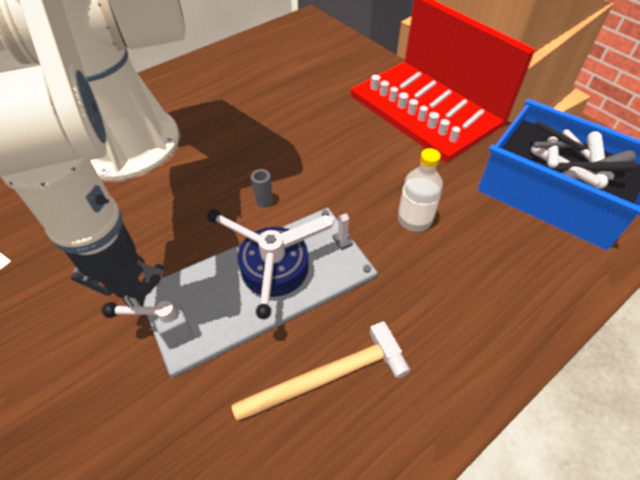

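The lever has turned: its ball is at (109,310) and the boss at (166,310). The pointer still points at the post, and the bystanders haven't moved. Measuring the lever angle.

```bash
python3 - <<'E'
from rig import *; from h import *
f=grab_frame("scene"); b=back(f,(109,310),95); d=b-np.array([525,-137]); print(b,np.hypot(*d),np.degrees(np.arctan2(d[1],d[0]))%360)
E
```

```text
[ 470.45515712 -204.0979793 ] 86.47125945064784 230.89187847340528
```

```bash
python3 -m jog '[{"x":-0.35,"y":-0.11,"z":0,"spin":-0.07,"grip":1},{"x":-0.35,"y":-0.11,"z":0,"spin":-0.07,"grip":1},{"x":-0.35,"y":-0.11,"z":0,"spin":-0.07,"grip":1},{"x":-0.35,"y":-0.11,"z":0,"spin":-0.07,"grip":1},{"x":0,"y":0,"z":0,"spin":0,"grip":1}]'
python3 -m jog '[{"x":-0.17,"y":-0.05,"z":0,"spin":-0.035,"grip":1},{"x":-0.17,"y":-0.05,"z":0,"spin":-0.035,"grip":1},{"x":0,"y":0,"z":0,"spin":0,"grip":1}]'
```

```text
clock: 10.13
eef_pos: [488.5, -175.8, 82.4]
tcp_rot: [-3.141, 0.0, 2.721]
contact_force: [-0.3, -0.2, -0.1]
opening: -0.002
grasp_force: 0.0
clock: 10.38
eef_pos: [490.7, -177.8, 82.3]
tcp_rot: [-3.141, -0.0, 2.787]
contact_force: [-2.4, 0.1, 0.0]
opening: -0.0
grasp_force: 0.5
```

```bash
python3 -m jog '[{"x":-0.15,"y":0,"z":0,"spin":0,"grip":1},{"x":-0.1,"y":0,"z":0,"spin":0,"grip":1},{"x":0,"y":0,"z":0,"spin":0,"grip":1},{"x":0,"y":0,"z":0,"spin":0,"grip":1}]'
python3 - <<'E'
from h import *
from rig import grab_frame
cv2.imwrite("pics/s5.png",grab_frame("scene")["pixels"][150:400,60:400].repeat(2,0).repeat(2,1))
E
```

```text
clock: 10.72
eef_pos: [492.3, -178.4, 82.1]
tcp_rot: [-3.141, -0.002, 2.787]
contact_force: [-5.2, 0.1, 2.8]
opening: -0.001
grasp_force: 2.4
```

View pics/s5.png

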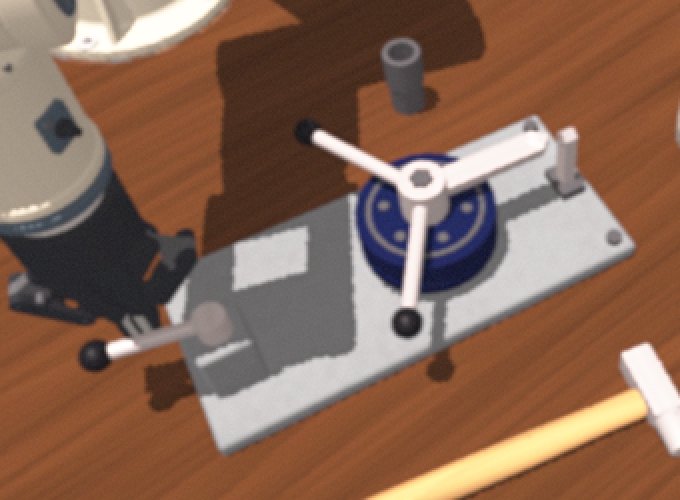

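The lever ball is at crop (94,355), full frame (107,327.5). The force rose to about 5 N, which suggests the stop.

```bash
python3 - <<'E'
from rig import *; from h import *
f=grab_frame("scene"); b=back(f,(107,327.5),95); d=b-np.array([525,-137]); print(b,np.hypot(*d),np.degrees(np.arctan2(d[1],d[0]))%360)
f0=back(f,(166,310),104); print(f0)
E
python3 -m jog '[{"x":-0.2,"y":0,"z":0,"spin":0,"grip":1},{"x":-0.2,"y":0,"z":0,"spin":0,"grip":1},{"x":0,"y":0,"z":0,"spin":0,"grip":1},{"x":0,"y":0,"z":0,"spin":0,"grip":1}]'
```

```text
[ 496.11322881 -218.16886477] 86.15584807624352 250.41012501234826
[ 530.50040219 -138.02475763]
clock: 11.15
eef_pos: [492.6, -178.4, 81.4]
tcp_rot: [-3.142, -0.01, 2.787]
contact_force: [-16.6, 4.3, 10.9]
opening: 0.001
grasp_force: 8.3
```

The lever reads 250°, matching the expected 251° at the stop. The force climbs and nothing moves, so it is at the stop. Retreating.

```bash
python3 -m jog '[{"x":0.5,"y":0,"z":0,"spin":0,"grip":1},{"x":1,"y":0,"z":0,"spin":0,"grip":1},{"x":1,"y":0,"z":0,"spin":0,"grip":1},{"x":0,"y":0,"z":-2,"spin":0,"grip":1},{"x":0,"y":0,"z":-3,"spin":0,"grip":1},{"x":0,"y":0,"z":-3,"spin":0,"grip":1},{"x":0,"y":0,"z":-3,"spin":0,"grip":1},{"x":0,"y":0,"z":0,"spin":0,"grip":1},{"x":0,"y":0,"z":0,"spin":0,"grip":1},{"x":0,"y":0,"z":0,"spin":0,"grip":1}]'
python3 - <<'E'
from h import *
look("t6")
E
```

```text
clock: 11.98
eef_pos: [473.2, -171.3, 191.9]
tcp_rot: [3.142, 0.0, 2.789]
contact_force: [-0.7, -0.1, -0.4]
opening: -0.002
grasp_force: 0.0
```

View pics/t6.png

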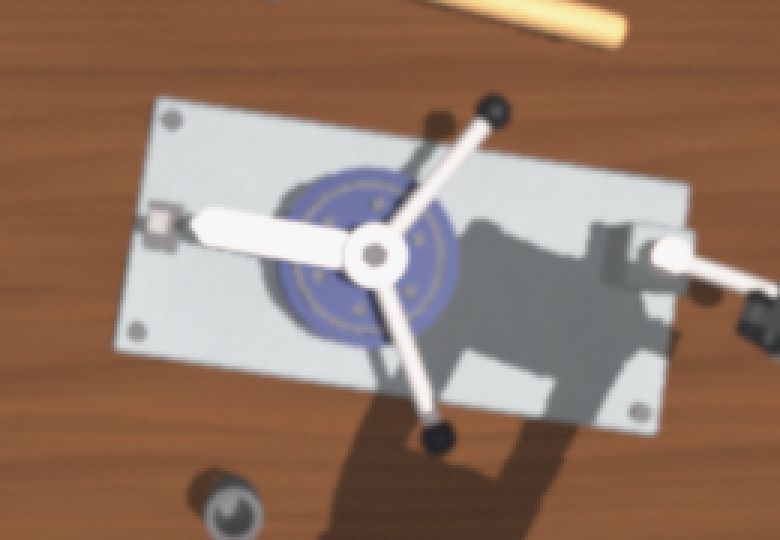

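The pointer tip at (190,225) lines up with the post at (158,222), and the lever is at its stop. The socket at (234,508) and the hammer haven't moved, and the gripper is clear of everything.

```bash
python3 -c "
from rig import *
print(sign_off())"
```

```text
the job is handed in; nothing more can be done
None
```

The wheel's pointer points at the index post to within about 1°, and the clamp lever is against its stop. The socket, hammer and bottle look unmoved in the camera images, and the job was handed in at about 12 s of the 56 s allowed; no verdict was returned.

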